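Tip a carton over into the taped frame

TASK

Ready the labelled carton for scanning: without gripping or lifting it, push it low down so that it slides upright towards the taped frame on the desk until its leading bottom edge has just crossed the nearest strip of tape, and then push it near its top so that it topples over into the frame. It must end lying flat with its label up, no part of it beyond the outer edge of the tape. Leave the low carton, the jar and the bin with the tape roll in it where they are.

Things in the scene. Friction and masses are not known exactly. Their poses are not given: they have to be found in the camera images.
- carton: Small brown cardboard carton standing upright, 55 mm deep (its x) by 100 mm wide (its y) by 110 mm tall (its z), 0.15 to 0.3 kg; the tallest loose thing, the only one with a barcode label. Origin at the centre of its underside. The label is on its -x face, which looks away from the frame; +x points towards the frame. Starts 35 to 85 mm short of the frame, a few degrees crooked
- carton_mid (a point): centre of the carton, 55 mm above its underside; axes as the carton's. The carton is evenly filled (friction on the desk about 0.5 to 0.7): it slides upright when pushed level within about 30 mm of the desk and tips when pushed in its upper third
- foot_edge (a point): middle of the carton's leading bottom edge (+27.5 mm in x from its origin), over which it topples
- foot_left (a point): bottom corner of the carton's label face, +50 mm in y
- foot_right (a point): bottom corner of the carton's label face, -50 mm in y
- top_left (a point): top corner of the carton's label face, +50 mm in y, 110 mm up
- top_right (a point): top corner of the carton's label face, -50 mm in y, 110 mm up
- frame: Rectangular frame of 20 mm wide blue tape stuck flat on the desk, no thickness to speak of: outer edges 170 mm along its x and 160 mm along its y. Origin at its centre on the desk, z up. Its x axis points the way the carton is to be slid and tipped: the carton stands on its -x side, and the nearest strip lies from x = -85 to -65 mm
- low_carton: bystander: plain brown carton 80 x 90 x 50 mm tall, no label; origin at the centre of its underside
- jar: bystander: white jar with black cap, 56 mm across, 70 mm tall; origin at the centre of its underside
- tape_roll: bystander: roll of clear packing tape lying flat in the red bin, 90 mm across, 45 mm tall, 60 mm hole; origin at the centre of its underside
- bin: bystander: red open bin 150 x 200 x 75 mm tall, beyond the far (+x) end of the frame; origin at the centre of its underside

How it is judged:
On the way:
1. the carton, still standing on the desk, has been slid until its leading bottom edge is over the nearest strip of tape or past it (x of foot_edge in the frame of frame above -0.085 m and angle between carton's own z axis and vertical below 0.12 rad and height (world z) of carton below 0.006 m), for 0.2 s.
At the end, for the whole second after the job is handed in: The carton lies flat on the desk with its label face up (within 0.1 rad) and at rest, all four corners of the label face inside the outer edge of the tape frame (1 mm allowance) (x of foot_left in the frame of frame between -0.086 and 0.086 m and y of foot_left in the frame of frame between -0.081 and 0.081 m and x of foot_right in the frame of frame between -0.086 and 0.086 m and y of foot_right in the frame of frame between -0.081 and 0.081 m and x of top_left in the frame of frame between -0.086 and 0.086 m and y of top_left in the frame of frame between -0.081 and 0.081 m and x of top_right in the frame of frame between -0.086 and 0.086 m and y of top_right in the frame of frame between -0.081 and 0.081 m and angle between carton's own x axis and vertical above 3.04 rad and height (world z) of carton_mid below 0.033 m and linear speed of carton below 0.02 m/s and angular speed of carton below 0.1 rad/s); the robot touches nothing.
It fails at once if the carton was lifted (its centre rose above 80 mm; toppling raises it to 62 mm) (height (world z) of carton_mid above 0.08 m).
It fails at once if the carton was taken between the fingers (grasp point inside it) (x of the grasp point in the frame of carton between -0.022 and 0.022 m and y of the grasp point in the frame of carton between -0.044 and 0.044 m and z of the grasp point in the frame of carton between 0.004 and 0.106 m).
It fails at once if the low carton, the jar, the tape roll or the red bin was moved more than 20 mm (distance of any of low_carton, jar, tape_roll, bin from where it was at the start of the episode above 0.02 m).
It also fails if it takes over 46 s, if anything falls off the work surface, if the arm or the gripper's body presses on something with over 40 N, if the wrist force passes 120 N, or if a joint passes its speed limit or range.

ROBOT

A 6-joint arm with a two-finger parallel gripper is mounted at the origin on the work surface. World frame = base frame: x ahead of the robot, y to its left, z up, the work surface at z = 0. Lengths are in m, angles in rad, forces in N, time in s.
With the tool pointing down it reaches from about 0.275 to 0.75 m from the base axis. Payload 10.2 kg.
Tool frame: the origin (TCP) lies midway between the tips of the shut fingers; the grasp point (between the pads) lies 19 mm behind it (env.hold_point_z is the distance from the TCP to the grasp point, in m); z points along the fingers, y is the line along which they close (so a half turn about z gives the same grasp; the last joint's range is limited). The gripper opens to 85 mm and grips with 20 to 120 N. Pads are 22 mm wide; open, the fingers measure 114 mm over their backs; the gripper's body (76 mm by 85 mm) begins 54 mm behind the grasp point. The pads swing forward as they close: fully open they stand 13 mm farther back than shut.
Start: joints at [1.098, 0.313, 1.498, -0, 1.331, -0.223], TCP at [0.13, 0.509, 0.203] pointing down, gripper open.
Joint ranges: [-2.94, 2.94], [-0.97, 2.17], [0.19, 2.56], [-1.23, 4.37], [0.02, 3.11], [-2.88, 2.88]. Speed limits (rad/s): [2.39, 2.39, 3.01, 3.14, 3.14, 3.14].

INTERFACE

Orientations are given as a unit quaternion [x, y, z, w].
In Python, from bench import env, kinematics, monitor, eyes, job gives the robot as it stands. The module is installed in compiled form; this text tells all that it offers. Calls block until the motion is done:
- env.reach(position, orientation): joint-space move of the TCP to a pose.
- env.movel(position, velocity=0.15, frame=None, guard=None): straight line of the TCP; frame=None keeps the orientation; velocity is the mean speed in m/s. With guard (N) it stops when the force on the tool has changed by that much, and returns True; else False.
- env.set_joints(angles): joint-space move.
- env.release() and env.close_gripper(effort=None): open the fingers fully, or close them until they stop; effort is the grip in N (None keeps the last).
- env.hold(seconds).
- kinematics.ik(position, orientation): joint angles nearest the present ones, or None.
- monitor.sense(): the state.
- eyes.grab_frame(name): name is "scene" or "top" or "wrist"; returns a dict with "frame" (384x512x3 uint8, red, green, blue), "mtx" (3x3 intrinsics, pixels), "k1" (the pictures are not rectified: a ray, as slopes to the right and down, at radius r is drawn at 1 + k1 r^2 times it, then the intrinsics apply), "view" (4x4, takes a point from world to camera coordinates). Camera axes: x right, y down, z forward; pixel columns grow to the right and rows downward; lengths in m; the calibration is good to about 2 mm. A picture is of the moment at which its call begins. There is no depth.
A pose or a line that the arm cannot do raises env.MotionError and nothing moves.
- job.hand_in(): hands the job in; it is judged then, once.
The state is a dict: "clock": time; "joints": joint angles; "qvel": joint speeds; "joint_efforts": joint torques, N m; "position": TCP position; "ee_rot": TCP orientation; "contact_force": force on the tool from outside, world axes, zero at the start; "ft_torque": the same for the moment, N m; "finger_gap": opening from 0.0 (shut) to 1.0 (fully open); "gripper_force": force on a finger pad.
Only numpy, scipy, OpenCV 4.12 (cv2) and the standard library are available. Lean on these libraries where they do the work, as an engineer would, in place of code of your own. Each camera call takes 0.05 s, during which the arm holds its last target. There are 200 camera calls.

## Working session

There is one attempt and no reset: what is moved stays moved. The work goes in short steps, each a Python script; the robot and the scene stay as the last script left them, time stands still between calls to the robot, and variables do not carry over. Pictures are saved under pics/ and viewed, at most 10 in all, crops included, and the job is handed in when it is done.

```bash
mkdir -p pics
cat > h.py <<'E'
import numpy as np, cv2
from bench import env, kinematics, monitor, eyes, job
def snap(name,fn):
    f=eyes.grab_frame(name); np.savez('pics/'+fn+'.npz',**{k:np.array(v) for k,v in f.items()})
    cv2.imwrite('pics/'+fn+'.png',cv2.cvtColor(f['frame'],cv2.COLOR_RGB2BGR)); return f
def load(fn): return dict(np.load('pics/'+fn+'.npz'))
def pix2w(f,uv,z=0.):
    uv=np.array(uv,float).reshape(-1,2); K=f['mtx']
    d=(uv-[K[0,2],K[1,2]])/[K[0,0],K[1,1]]
    s=d.copy()
    for _ in range(20): s=d/(1+f['k1']*(s**2).sum(1,keepdims=True))
    R=f['view'][:3,:3];t=f['view'][:3,3]; c=-R.T@t
    r=np.c_[s,np.ones(len(s))]@R
    return c+r*((z-c[2])/r[:,2])[:,None]
def w2pix(f,P):
    P=np.array(P,float).reshape(-1,3); q=P@f['view'][:3,:3].T+f['view'][:3,3]
    s=q[:,:2]/q[:,2:]; s=s*(1+f['k1']*(s**2).sum(1,keepdims=True)); K=f['mtx']
    return s*[K[0,0],K[1,1]]+[K[0,2],K[1,2]]
E
python3 - <<'E'
from h import *
a=snap('scene','s0');b=snap('top','t0')
for f in(a,b):
    v=f['view'];print(-v[:3,:3].T@v[:3,3],f['mtx'][0,0],f['k1'])
print(monitor.sense())
E
```

```text
[ 0.9964161  -0.55032152  0.62374896] 395.3660710635156 -0.012935246925975896
[0.41829037 0.04493374 1.21737904] 475.1545245280672 -0.12287390186892695
{'clock': 0.1, 'joints': array([ 1.09758962e+00,  3.13364778e-01,  1.49836622e+00, -2.60840016e-06,
        1.33097398e+00, -2.23377647e-01]), 'qvel': array([-0.00048313, -0.00095893, -0.00130404, -0.00219546,  0.00190063,
        0.00147217]), 'joint_efforts': array([ 3.75048083e-03, -4.12900686e+01, -2.60139227e+01, -1.46914517e-04,
        3.09416318e-03,  6.15113890e-05]), 'position': array([0.1296813 , 0.50846665, 0.20280537]), 'ee_rot': array([ 1.24589605e-01,  9.92208205e-01, -5.23202596e-04, -1.88624273e-04]), 'contact_force': array([-0.65484059,  0.4356431 , -0.99891981]), 'ft_torque': array([ 0.00399927, -0.01981032, -0.03496312]), 'gripper_force': 0.0, 'finger_gap': 1.0009928604403726}
```

View pics/t0.png

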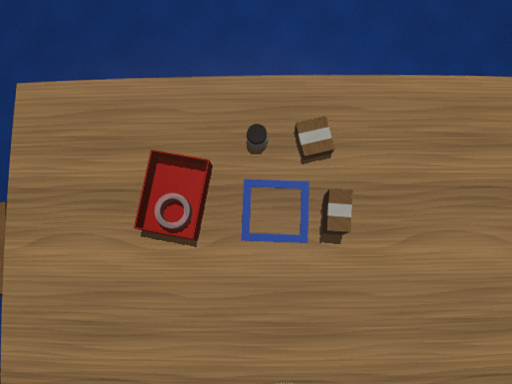

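View pics/s0.png

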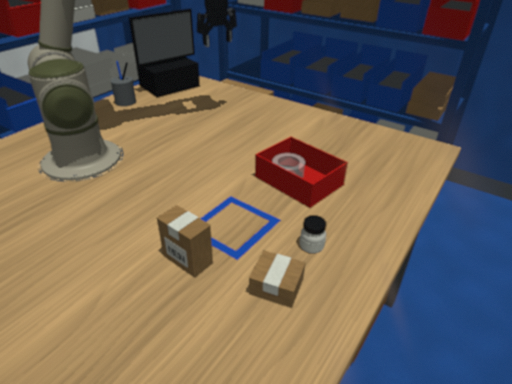

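Top view: blue frame at about (243–309, 180–242), labelled carton top at about (328–352, 190–234) to its right; low carton at (315,137), jar at (257,137), bin to the left.

Run:
```python
from h import *
f=load('t0');im=f['frame']
hsv=cv2.cvtColor(im,cv2.COLOR_RGB2HSV)
m=cv2.inRange(hsv,(105,120,80),(130,255,255)); m[:150]=0;m[260:]=0;m[:,:225]=0;m[:,325:]=0
c=max(cv2.findContours(m,cv2.RETR_EXTERNAL,cv2.CHAIN_APPROX_NONE)[0],key=cv2.contourArea)
p=pix2w(f,c.reshape(-1,2))[:,:2].astype(np.float32)
print(cv2.minAreaRect(p))
b=cv2.boxPoints(cv2.minAreaRect(p));print(b)
print('carton top approx',pix2w(f,[[328,190],[352,190],[352,234],[327,234]],.11))
print('jar,low',pix2w(f,[[257,133]],.07),pix2w(f,[[296,124],[327,117],[334,151],[303,157]],.05))
print('bin', pix2w(f,[[152,151],[211,160],[195,240],[136,229]],.075))
a=cv2.resize(im[175:255,230:365],None,fx=5.9,fy=5.9,interpolation=cv2.INTER_CUBIC)
a=np.clip(a*1.6,0,255).astype(np.uint8)
cv2.imwrite('pics/tc.png',cv2.cvtColor(a,cv2.COLOR_RGB2BGR))
s=load('s0')['frame'][190:290,140:290]
a=np.clip(cv2.resize(s,None,fx=5,fy=5,interpolation=cv2.INTER_CUBIC)*1.3,0,255).astype(np.uint8)
cv2.imwrite('pics/sc.png',cv2.cvtColor(a,cv2.COLOR_RGB2BGR))
```

```text
((0.5526591539382935, 0.02219872921705246), (0.16823810338974, 0.15785376727581024), 87.43301391601562)
[[ 0.47004402 -0.05830099]
 [ 0.62773937 -0.06537084]
 [ 0.6352743   0.10269845]
 [ 0.47757894  0.1097683 ]]
carton top approx [[ 0.58754775 -0.10147992  0.11      ]
 [ 0.5870163  -0.15834652  0.11      ]
 [ 0.48325659 -0.15488282  0.11      ]
 [ 0.48393029 -0.09638453  0.11      ]]
jar,low [[0.73905446 0.06575315 0.07      ]] [[ 0.767224   -0.03319266  0.05      ]
 [ 0.78510887 -0.11272628  0.05      ]
 [ 0.69594689 -0.12753497  0.05      ]
 [ 0.68115153 -0.04900324  0.05      ]]
bin [[0.69550823 0.32758426 0.075     ]
 [0.67049674 0.179511   0.075     ]
 [0.47411826 0.21692298 0.075     ]
 [0.50135844 0.36231724 0.075     ]]
```

View pics/tc.png

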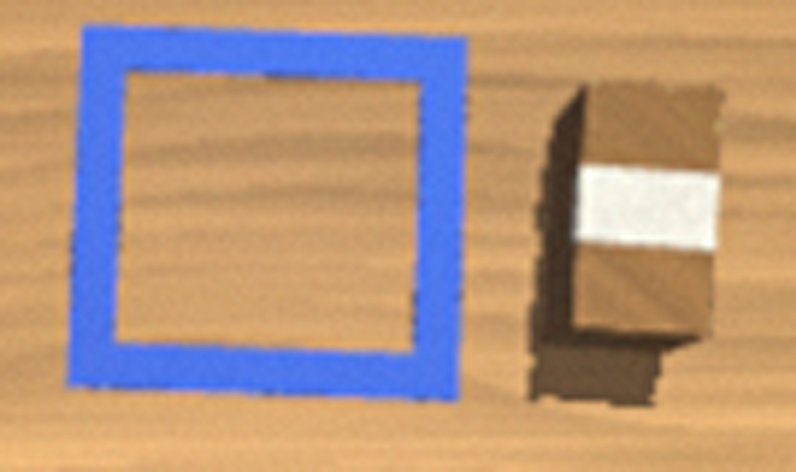

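View pics/sc.png

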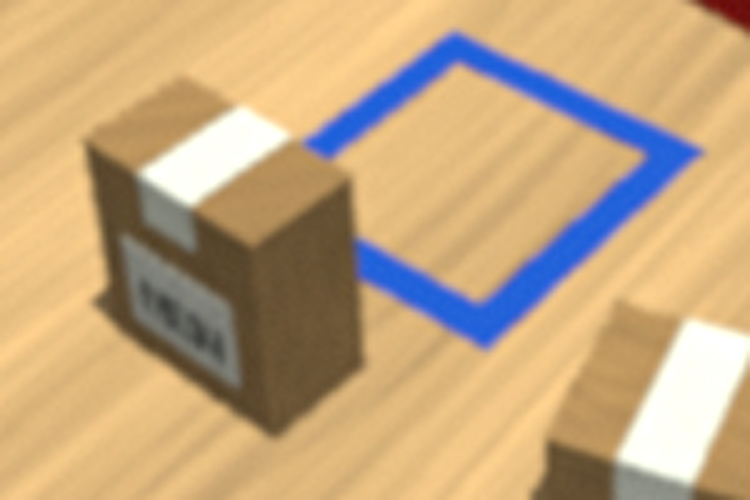

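Top crop: carton top corners at about (584,83), (722,88), (710,337), (572,328). Scene crop: top (88,143), (183,76), (350,180), (255,247), bottom (97,303), (275,437), (362,367), label on the near-left (−y world) face. Fitting both poses.

```bash
cat >> h.py <<'E'
from scipy.optimize import least_squares
from scipy.spatial.transform import Rotation as Rn
def T2(p,L):
    c,s=np.cos(p[2]),np.sin(p[2]); L=np.array(L,float)
    return np.c_[p[0]+c*L[:,0]-s*L[:,1],p[1]+s*L[:,0]+c*L[:,1],L[:,2]]
def fit(obs,p0):
    r=least_squares(lambda p:np.concatenate([(w2pix(f,T2(p,L))-uv).ravel() for f,L,uv in obs]),p0,x_scale=[.01,.01,.01])
    return r.x,np.sqrt(np.mean(r.fun**2))
def quat(a,h): # tool z tilted forward by a from down along heading h, tool y horizontal
    z=np.array([np.cos(h)*np.sin(a),np.sin(h)*np.sin(a),-np.cos(a)]); y=np.array([np.sin(h),-np.cos(h),0])
    return Rn.from_matrix(np.c_[np.cross(y,z),y,z]).as_quat(), Rn.from_matrix(np.c_[np.cross(-y,z),-y,z]).as_quat()
E
python3 - <<'E'
from h import *
t,s=load('t0'),load('s0')
ct=lambda P:(np.array(P)+.5)/5.9-.5+[230,175]
cs=lambda P:(np.array(P)+.5)/5-.5+[140,190]
x,y,h=.0275,.05,.11
Lt=[(x,-y,h),(-x,-y,h),(-x,y,h),(x,y,h)]
# correct nominal size of resize (crop 135x80 -> 796x472)
ot=(t,Lt,ct([(584,83),(722,88),(710,337),(572,328)]))
Ls=[(-x,y,h),(x,y,h),(x,-y,h),(-x,-y,h),(-x,y,0),(-x,-y,0),(x,-y,0)]
os=(s,Ls,cs([(88,143),(183,76),(350,180),(255,247),(97,303),(275,437),(362,367)]))
p0=[.535,-.125,1.55]
for o in([ot],[os],[ot,os]):print('carton',fit(o,p0))
a,b=.085,.08
ft=(t,[(a,-b,0),(-a,-b,0),(-a,b,0),(a,b,0)],ct([(82,25),(468,37),(458,402),(67,387)]))
fs=(s,[(a,-b,0),(-a,-b,0),(a,b,0)],cs([(703,152),(487,350),(455,30)]))
for o in([ft],[fs],[ft,fs]):print('frame',fit(o,[.55,.022,1.526]))
for P in [(.53,-.3,.28),(.53,-.2,.015),(.53,-.1,.015),(.53,-.15,.1),(.53,0,.12)]:
  for q in quat(np.pi/4,1.526):
    j=kinematics.ik(P,q); print(P,None if j is None else np.round(j,2))
E
```

```text
carton (array([ 0.54013168, -0.12672229,  1.49625034]), np.float64(0.2337887509464278))
carton (array([ 0.54126442, -0.12732188,  1.47308117]), np.float64(1.8580899719751163))
carton (array([ 0.54073308, -0.12703941,  1.48154793]), np.float64(1.510202880387371))
frame (array([0.55253967, 0.02170234, 1.5257253 ]), np.float64(0.08907525281188629))
frame (array([0.55477322, 0.02135166, 1.5229446 ]), np.float64(0.26327199668325363))
frame (array([0.55342498, 0.02176125, 1.52407532]), np.float64(0.3462298881076158))
(0.53, -0.3, 0.28) [-0.93  0.8   0.74  0.58  2.17 -0.69]
(0.53, -0.3, 0.28) [-0.93  0.8   0.74  0.58  2.17  2.45]
(0.53, -0.2, 0.015) [-0.83  0.9   1.28  0.52  1.58 -0.95]
(0.53, -0.2, 0.015) [-0.83  0.9   1.28  0.52  1.58  2.19]
(0.53, -0.1, 0.015) [-0.72  0.8   1.48  0.59  1.44 -0.93]
(0.53, -0.1, 0.015) [-0.72  0.8   1.48  0.59  1.44  2.21]
(0.53, -0.15, 0.1) [-0.78  0.72  1.36  0.55  1.63 -0.87]
(0.53, -0.15, 0.1) [-0.78  0.72  1.36  0.55  1.63  2.28]
(0.53, 0, 0.12) [-0.58  0.57  1.59  0.66  1.48 -0.76]
(0.53, 0, 0.12) [-0.58  0.57  1.59  0.66  1.48  2.38]
```

```bash
cat >> h.py <<'E'
F=np.array([.5528,.0217,1.525]); Q=quat(np.pi/4,F[2])[0]
def W(x,y,z): return T2(F,[(x,y,z)])[0]
E
python3 - <<'E'
from h import *
env.close_gripper()
env.movel([.13,.509,.30],velocity=.25)
env.reach(W(-.27,.006,.28),Q)
env.movel(W(-.23,.006,.015),velocity=.2)
env.movel(W(-.195,.006,.015),velocity=.1)
print(monitor.sense()['contact_force'],monitor.sense()['position'])
env.movel(W(-.125,.006,.015),velocity=.05)
s=monitor.sense();print(s['contact_force'],s['position'],W(-.125,.006,.015),s['clock'])
t=snap('top','t1');snap('scene','s1')
a=t['frame'][165:265,230:380];b=load('s1')['frame'][180:280,140:290]
o=np.clip(np.vstack([cv2.resize(i,(450,300),interpolation=cv2.INTER_CUBIC) for i in(a,b)])*1.4,0,255).astype(np.uint8)
cv2.imwrite('pics/c1.png',cv2.cvtColor(o,cv2.COLOR_RGB2BGR))
E
```

```text
[0.20755926 0.19560233 0.24057958] [ 0.53803873 -0.1731055   0.01531091]
[ 0.15501705 -1.15056036 -0.63884167] [ 0.5410755 -0.1030397  0.0149861] [ 0.54108375 -0.10289426  0.015     ] 8.05
```

View pics/c1.png

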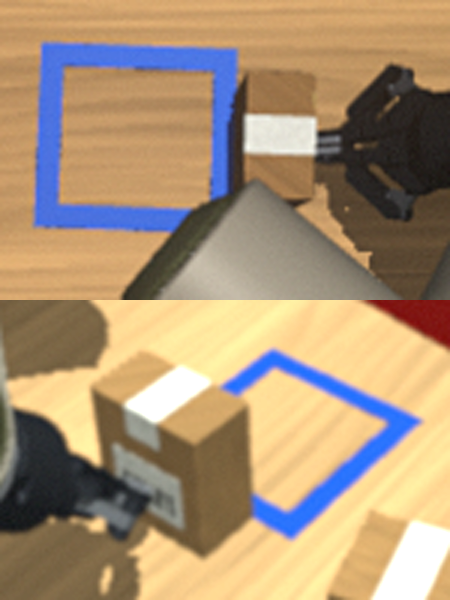

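The carton is upright and nearer to the frame; top corners (crop) about (246,70), (316,78), (309,203). Fitting its pose.

Run:
```python
from h import *
t,s=load('t1'),load('s1')
c=lambda P,o:(np.array(P)+.5)/3-.5+o
x,y,h=.0275,.05,.11
ot=(t,[(x,-y,h),(-x,-y,h),(-x,y,h)],c([(246,70),(316,78),(309,203)],[230,165]))
os=(s,[(-x,y,h),(x,y,h),(x,-y,h),(-x,-y,h),(-x,-y,0),(x,-y,0)],c([(93,88),(147,50),(250,105),(195,146),(205,257),(251,220)],[140,180]))
for o in([ot],[os],[ot,os]):
    p,e=fit(o,[.54,-.08,1.5]); fe=T2(p,[(x,0,0)])[0]-[*F[:2],0]
    C,S=np.cos(F[2]),np.sin(F[2]); print(p,e,'foot in frame',C*fe[0]+S*fe[1],-S*fe[0]+C*fe[1])
```

```text
[ 0.53960143 -0.08630647  1.48195003] 0.27106341887822866 foot in frame -0.08102294385594817 0.00705665684529892
[ 0.54493343 -0.0899506   1.5121074 ] 0.8301236432693623 foot in frame -0.08439595839961345 0.002392385856670092
[ 0.54258621 -0.08797249  1.49726025] 1.0866947972451153 foot in frame -0.08253567499395312 0.00441949544971231
```

Run:
```python
from h import *
s=monitor.sense();print(s['finger_gap'],s['contact_force'],Rn.from_quat(s['ee_rot']).as_matrix().round(2))
env.movel(W(-.105,.006,.015),velocity=.05)
print(monitor.sense()['contact_force'])
t=snap('top','t2');s=snap('scene','s2')
print(w2pix(s,W(-.105,.006,.015)),w2pix(t,W(-.105,.006,.015)))
a=t['frame'][165:265,230:380];b=s['frame'][180:280,140:290]
o=np.clip(np.vstack([cv2.resize(i,(450,300),interpolation=cv2.INTER_CUBIC) for i in(a,b)])*1.4,0,255).astype(np.uint8)
cv2.imwrite('pics/c2.png',cv2.cvtColor(o,cv2.COLOR_RGB2BGR))
```

```text
-0.0013849787042064614 [ 0.21720259 -0.21558274  0.413252  ] [[ 0.03  1.    0.03]
 [ 0.71 -0.05  0.71]
 [ 0.71  0.   -0.71]]
[0.2710727  0.45432389 0.00957555]
[[200.37419501 242.3669714 ]] [[316.43169002 213.47258202]]
```

View pics/c2.png

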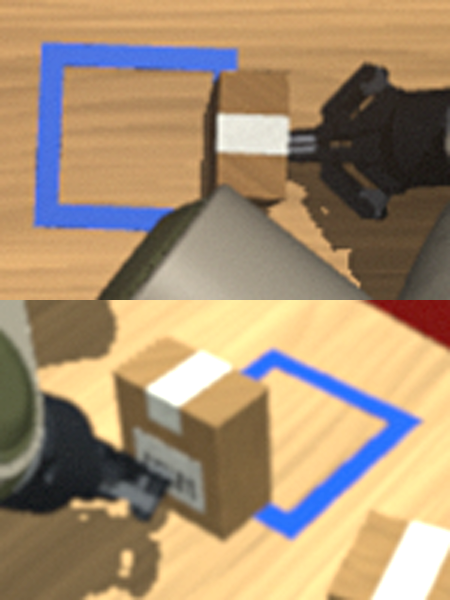

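Carton is upright with its leading edge about 61 mm before the frame centre (past the strip). Now topple.

Run:
```python
from h import *
env.hold(.2)
env.movel(W(-.16,.006,.03),velocity=.15)
env.movel(W(-.16,.006,.09),velocity=.15)
env.movel(W(-.115,.006,.09),velocity=.1)
env.movel(W(-.035,.006,.098),velocity=.06)
env.hold(.5)
env.movel(W(-.16,.006,.16),velocity=.15)
env.movel(W(-.28,.006,.22),velocity=.2)
env.hold(.5)
print(monitor.sense()['clock'])
t=snap('top','t3');s=snap('scene','s3')
a=t['frame'][165:265,230:380];b=s['frame'][180:280,140:290]
o=np.clip(np.vstack([cv2.resize(i,(450,300),interpolation=cv2.INTER_CUBIC) for i in(a,b)])*1.4,0,255).astype(np.uint8)
cv2.imwrite('pics/c3.png',cv2.cvtColor(o,cv2.COLOR_RGB2BGR))
```

```text
15.075
```

View pics/c3.png

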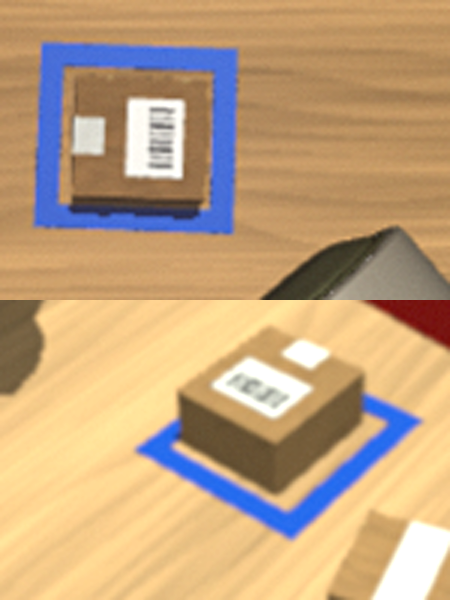

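The carton lies flat with its label up, well inside the frame (crop corners about (75,75)–(210,203), tape outer edge 36–238), and the arm is clear of it.

```bash
python3 -c "
from h import *
print(job.hand_in())"
```

```text
the job is handed in; nothing more can be done
None
```

The carton was slid upright over the near strip of tape and toppled; it now lies flat inside the frame with its label up, the arm is clear of it, and the job is handed in (no score was returned).

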